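Put the sizing ring away on the bent rod and lock it

ROBOT

A 6-joint arm with a two-finger parallel gripper is mounted at the origin on a cart in front of the work surface, level with it; the furniture and walls round the work are solid. World frame = base frame: x ahead of the robot, y to its left, z up, the work surface at z = 0. Lengths are in m, angles in degrees, forces in N, time in s.
With the tool pointing down it reaches from about 0.325 to 0.875 m from the base axis. Payload 4.4 kg.
Tool frame: the origin (TCP) lies at the very end of the fingers, on their centre line; the grasp point (between the pads) lies 19 mm behind it; z points along the fingers, y is the line along which they close (so a half turn about z gives the same grasp; the last joint's range is limited). The gripper opens to 85 mm and grips with 20 to 120 N. Pads are 22 mm wide; open, the fingers measure 114 mm over their backs; the gripper's body (76 mm by 85 mm) begins 54 mm behind the grasp point. The pads swing forward as they close: fully open they stand 13 mm farther back than shut.
Start: joints at [-74.685, 11.837, 88.321, -0, 79.842, -8.623], TCP at [0.233, -0.526, 0.231] pointing down, gripper open.
Joint ranges: [-156.59, 156.59], [-49.26, 127.26], [12.9, 141.05], [-63.56, 243.56], [4.71, 150.69], [-161.64, 161.64]. Speed limits (degrees/s): [159.86, 159.86, 180, 180, 180, 180].

INTERFACE

Orientations are given as a 3x3 rotation matrix whose columns are the frame's x, y, z axes.
In Python, from rig import sense, get_image, calibration, hand_in gives the robot as it stands.
- The arm moves only by the tool play_rows, never from a script. Its argument "steps" is text: rows parted by semicolons, each of 6 numbers parted by spaces: the shift along the tool's x, y, z in cm, then the turn, a rotation vector about the tool's x, y, z in rad. A call has exactly 5 rows; each row is the pose to reach, as a shift and turn from the pose commanded when the call began, along the tool's axes at that moment; what a row does not reach only later rows make up. A row lasts 1/10 s, in which the tool goes at most 50 mm and 8.59 degrees, less where a joint would pass 70% of its speed; a pose out of reach is approached as far as the arm can. A call with a gripper value outside its range is refused whole. "gripper" is the closure, from 0 (fully open) to 1 (shut), set as the call begins (left out, the last holds). The fingers move at their own pace and stop on an object; "force" is the grip in N (left out, the last holds). Time passes only in rows, so rows that repeat a pose let the fingers close, or fill a call up. It gives the time, the measured TCP pose, the force, the opening and the grip force at its end, in the units of the state.
- sense(): the state, without advancing time (a new reading comes with each control period).
- get_image(name): name is "scene" or "top"; returns (picture, depth): 384x512x3 uint8, red, green, blue; 384x512 float32, m along the optical axis (not along the pixel's ray), 0 where there is no reading.
- calibration(name): a dict with "K" (3x3 intrinsics, pixels), "camera_from_world" (4x4, takes a point from world to camera coordinates). Camera axes: x right, y down, z forward; pixel columns grow to the right and rows downward; lengths in m; the calibration is good to about 2 mm. A picture is of the moment at which its call begins. calibration takes no time and is no camera call.
- hand_in(): hands the job in; it is judged then, once.
The state is a dict: "clock": time; "joint_positions": joint angles; "joint_vel": joint speeds; "joint_torque": joint torques, N m; "tcp_pos": TCP position; "ee_rot": TCP orientation; "contact_force": force on the tool from outside, world axes, zero at the start; "wrist_torque": the same for the moment, N m; "opening": finger opening in m; "grasp_force": force on a finger pad.
Only numpy, scipy, OpenCV 4.12 (cv2) and the standard library are available. Lean on these libraries where they do the work, as an engineer would, in place of code of your own. Each camera call takes 0.05 s, during which the arm holds its last target. There are 200 camera calls.

TASK

Take the steel sizing ring out of its wooden block by its tab, thread it over the free end of the bent rod and slide it round both bends until you feel it butt against the stop disc; let it hang there on the rod. Then swing the keeper bar by its black knob all the way shut across the rod, so that the ring is locked between the keeper and the stop. Leave the other things on the table where they are.

Things in the scene. Friction and masses are not known exactly. Their poses are not given: they have to be found in the camera images.
- ring_hole (a point): centre of the sizing ring's hole. Steel octagon 46 mm across, 10 mm thick, hole 30 mm across; a flat tab 20 mm wide, 10 mm thick stands on it and ends 66 mm above this point. Axes: z up along the tab, y along the hole's axis (through the thickness), x across. Loose, 0.08 to 0.17 kg
- sizing_ring: the same ring, origin at the middle of its lowest edge, 23 mm below the hole's centre; axes as ring_hole. It starts upright, tab up, in a fixed wooden block (74x50 mm, 24 mm tall) with a slot 13 mm wide that holds the lowest 16 mm of the ring; lift it straight up at least 20 mm to free it
- ring_tab (a point): point inside the tab, midway through its thickness, 54 mm above the hole's centre, 12 mm below the tab's top: pinch here from above across the 10 mm thickness (along y). Axes as ring_hole. Held here, fingertips up to 20 mm below this point clear the stop disc, also when the ring hangs on the rod
- rack: fixed holder; wooden base 110x130x16 mm, origin under its centre at table height, z up. From there a steel rod, 8 mm diameter, rises to 115 mm and runs level (x, y in mm in this frame): (0, 0) along +y to bend 2 at (0, 160), slantwise to bend 1 at (-55, 210), along +y to the free end at (-55, 265). No other support. +y points roughly to the robot's left, +x away from it
- rod_tip (a point): free end of the rod, on its axis, 115 mm above the table (the round end reaches 4 mm farther). Axes as the rack: the first leg runs from here along -y for 55 mm. A tall upright wooden panel stands on the table beyond it, at world x above 0.59 m, y 0.15 to 0.17 m: keep the wrist clear of it
- corner_1 (a point): first bend from the free end, on the rod's axis (rounded over 12 mm each way)
- mid_leg (a point): middle of the slanting leg between the two bends, on the rod's axis
- corner_2 (a point): second bend, on the rod's axis; from here the last leg runs along the rack's -y to the stop and the post
- stop_face (a point): centre of the stop disc's face, on the rod's axis, axes as the rack. The disc (40 mm diameter, 6 mm thick, fixed, its place on the last leg differs) lies on the -y side; the ring comes from +y and touches when its hole centre is 5 mm from here along +y. When the ring hangs on the rod its hole centre is 11 mm below the rod's axis
- keeper (a joint): angle of the keeper bar about its upright hinge, rad: 0 = open, pointing along the rack's +y beside the last leg; grows anticlockwise seen from above, over the rod; 1.571 = shut at its end stop, pointing along the rack's -x across the rod, its edge 3 mm clear of a ring that touches the stop. Light friction (0.5 N at the knob), stays where left
- keeper_hinge (a point): keeper's hinge axis, 45 mm to the rack's +x side of the rod and 17 mm on the +y side of the stop's face, at the height of the bar (9 mm above the rod's axis; the bar is 8 mm wide, 6 mm thick)
- keeper_knob (a point): middle of the free height of the keeper's black upright knob (12 mm diameter, standing 28 mm above the bar, centre 14 mm above the bar's top), 80 mm from the hinge axis; it goes round on a circle about keeper_hinge
- wood_rib: bystander: small wooden rib, flat, 54x100x9 mm; origin at the centre of its underside
- clay_lump: bystander: grey clay lump, 39x66x26 mm; origin at the centre of its underside
- terra_cup: bystander: terracotta cup, 66 mm across, 63 mm tall; origin at the centre of its underside
- loop_tool: bystander: loop trimming tool with a wooden handle, 192 mm long; origin at the centre of its underside
Things that resemble listed ones, but are neither listed nor needed, are in the scene too. Of the things that look like the sizing_ring, the smaller one is meant.

How it is judged (in metres and radians):
On the way, in this order (a step that is already met when the one before it is completed fails the run):
1. the ring is threaded on the rod's first leg, with the keeper open (x of ring_hole in the frame of rod_tip between -0.014 and 0.014 m and y of ring_hole in the frame of rod_tip between -0.055 and -0.008 m and z of ring_hole in the frame of rod_tip between -0.014 and 0.014 m and value of joint keeper below 0.8 rad), for 0.1 s.
2. the ring is past the first bend, on the slanting leg (distance between ring_hole and mid_leg below 0.022 m), for 0.1 s.
3. the ring is on the last leg and against the stop (gap up to 5 mm), with the keeper still open (x of ring_hole in the frame of stop_face between -0.014 and 0.014 m and y of ring_hole in the frame of stop_face between -0.002 and 0.01 m and z of ring_hole in the frame of stop_face between -0.016 and 0.014 m and value of joint keeper below 0.8 rad), for 0.2 s.
At the end, for the whole second after the job is handed in: The ring hangs still on the last leg at the stop (hole centre at most 11.5 mm from the stop's face along the rod, 14 mm sideways, 16 mm below to 4 mm above the rod's axis); the keeper is shut across the rod (at least 1.48 of 1.57 rad) and at rest; no bystander was moved over 30 mm (x of ring_hole in the frame of stop_face between -0.014 and 0.014 m and y of ring_hole in the frame of stop_face between -0.002 and 0.0115 m and z of ring_hole in the frame of stop_face between -0.016 and 0.004 m and value of joint keeper above 1.48 rad and velocity of joint keeper between -0.05 and 0.05 rad/s and linear speed of sizing_ring below 0.03 m/s); the robot touches nothing.
It fails at once if the wood rib is moved more than 30 mm (distance of wood_rib from where it was at the start of the episode above 0.03 m).
It fails at once if the clay lump is moved more than 30 mm (distance of clay_lump from where it was at the start of the episode above 0.03 m).
It fails at once if the terra cup is moved more than 30 mm (distance of terra_cup from where it was at the start of the episode above 0.03 m).
It fails at once if the loop tool is moved more than 30 mm (distance of loop_tool from where it was at the start of the episode above 0.03 m).
It also fails if it takes over 56 s, if anything falls off the work surface, if the arm or the gripper's body presses on something with over 40 N, if the wrist force passes 120 N, or if a joint passes its speed limit or range.

## Working session

There is one attempt and no reset: what is moved stays moved. The work goes in short steps, Python scripts to look and compute and a tool call to move; the robot and the scene stay as the last step left them, time stands still between calls to the robot, and variables do not carry over. Pictures are saved under pics/ and viewed, at most 10 in all, crops included, and the job is handed in when it is done.

Besides the shell and the picture viewer there is one more tool, called after "Call:" as name(argument=value, ...), one argument or row to a line, values as JSON. play_rows: Moves the arm, as the interface text tells. Its arguments: {"type":"object","properties":{"steps":{"type":"string"},"gripper":{"type":"number"},"force":{"type":"number"}},"required":["steps"]}

```bash
mkdir -p pics
cat > h.py <<'E'
import numpy as np,cv2
from rig import sense,get_image,calibration,hand_in
def cloud(name,d):
    c=calibration(name);K=np.array(c["K"]);T=np.linalg.inv(np.array(c["camera_from_world"]))
    v,u=np.mgrid[:d.shape[0],:d.shape[1]]
    P=np.stack([(u-K[0,2])*d/K[0,0],(v-K[1,2])*d/K[1,1],d],-1)
    return P@T[:3,:3].T+T[:3,3]
def ray(name,u,v,z):
    c=calibration(name);K=np.array(c["K"]);T=np.linalg.inv(np.array(c["camera_from_world"]))
    r=T[:3,:3]@np.linalg.inv(K)@np.array([u,v,1.]);o=T[:3,3]
    return o+r*(z-o[2])/r[2]
def proj(name,p):
    c=calibration(name);q=np.array(c["camera_from_world"])@np.append(p,1);q=np.array(c["K"])@q[:3];return q[:2]/q[2]
E
python3 - <<'E'
from h import *
for n in("scene","top"):
    im,d=get_image(n);np.savez(n+"0.npz",im=im,d=d)
    cv2.imwrite(f"pics/{n}0.png",cv2.resize(im[...,::-1],(800,600)))
    c=calibration(n);print(n,np.round(c["K"],1).tolist(),np.round(np.linalg.inv(c["camera_from_world"]),3).tolist())
E
```

```text
scene [[429.8, 0.0, 253.3], [0.0, 429.8, 193.1], [0.0, 0.0, 1.0]] [[-0.501, -0.387, 0.774, -0.49], [-0.865, 0.198, -0.46, 0.555], [0.024, -0.901, -0.434, 0.694], [0.0, 0.0, 0.0, 1.0]]
top [[426.6, 0.0, 253.6], [0.0, 426.6, 193.1], [0.0, 0.0, 1.0]] [[-0.022, -0.999, 0.04, 0.494], [-1.0, 0.021, -0.016, -0.051], [0.015, -0.04, -0.999, 1.165], [0.0, 0.0, 0.0, 1.0]]
```

View pics/scene0.png

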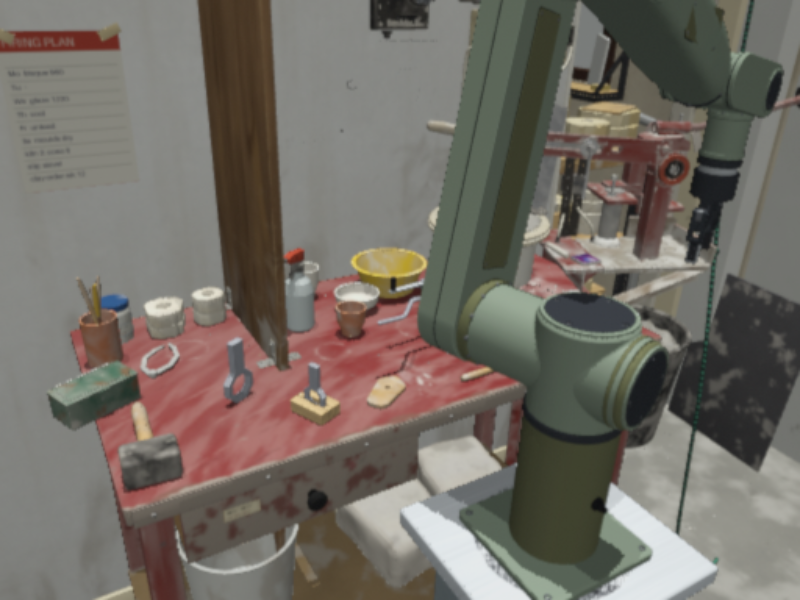

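View pics/top0.png

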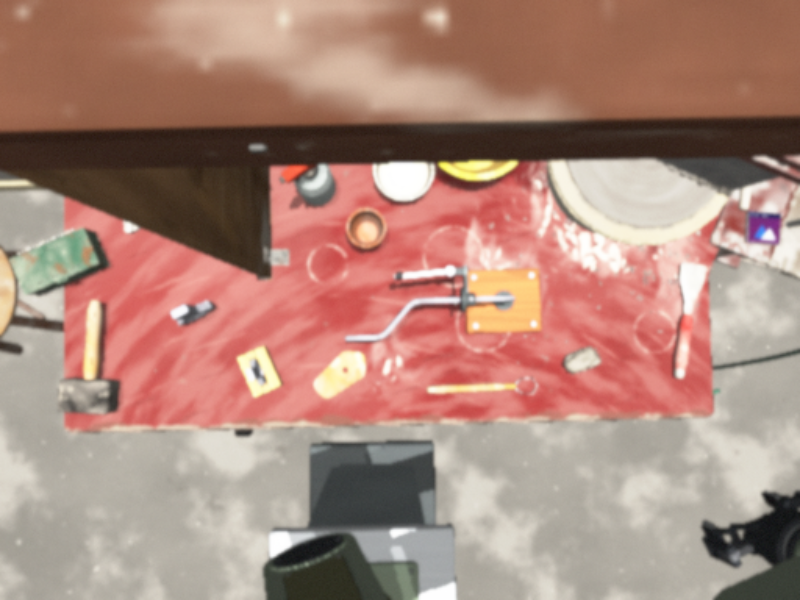

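Scene: look-alikes are the big free-standing ring at (237,385) scene / (190,312) top, and the smaller ring standing in the wooden block at (315,395) scene / (258,370) top. I choose the latter. In the top view the rod tip is at (347,338), the stop at about (462,299), and the keeper knob near (395,276).

Run:
```python
from h import *
S=np.load("scene0.npz");T=np.load("top0.npz")
Pt=cloud("top",T["d"]);Ps=cloud("scene",S["d"])
def box(P,x0,x1,y0,y1,z0,z1):
    return P[(P[...,0]>x0)&(P[...,0]<x1)&(P[...,1]>y0)&(P[...,1]<y1)&(P[...,2]>z0)&(P[...,2]<z1)]
c=ray("top",165,237,.05);print("block approx",c)
for n,P in(("top",Pt),("scene",Ps)):
    for z0,z1 in((.012,.03),(.035,.06),(.06,.11)):
        q=box(P,c[0]-.07,c[0]+.07,c[1]-.07,c[1]+.07,z0,z1)
        if len(q)>3:
            xy=q[:,:2].astype(np.float32);r=cv2.minAreaRect(xy);print(n,z0,len(q),q.mean(0).round(4),"rect",np.round(r[0],4),np.round(r[1],4),round(r[2],1),"ztop",q[:,2].max().round(4))
# rod
e=ray("top",222,216,.115);s=ray("top",296,192,.115);print("tip~",e,"stop~",s)
for n,P in(("top",Pt),("scene",Ps)):
    q=box(P,.3,.6,-.2,.2,.095,.2);print(n,len(q))
    for y in np.arange(-.2,.15,.01):
        a=q[(q[:,1]>=y)&(q[:,1]<y+.01)]
        if len(a):print(round(y,3),len(a),"x",a[:,0].min().round(3),np.median(a[:,0]).round(4),a[:,0].max().round(3),"z",np.median(a[:,2]).round(3),a[:,2].max().round(3))
im=T["im"]
a=cv2.resize(im[165:225,205:355,::-1],(800,320),interpolation=cv2.INTER_CUBIC)
b=cv2.resize(S["im"][205:280,130:240,::-1],(400,273),interpolation=cv2.INTER_CUBIC)
b2=cv2.resize(im[190:260,100:200,::-1],(400,273),interpolation=cv2.INTER_CUBIC)
cv2.imwrite("pics/c1.png",np.vstack([a,np.hstack([b,b2])]))
```

```text
block approx [0.42975107 0.16433355 0.05      ]
top 0.012 422 [0.4269 0.1657 0.024 ] rect [0.426  0.1685] [0.0736 0.051 ] 23.8 ztop 0.03
top 0.035 50 [0.4266 0.1676 0.047 ] rect [0.4261 0.1687] [0.0456 0.0107] 22.4 ztop 0.056
top 0.06 59 [0.4271 0.1667 0.0885] rect [0.4263 0.1685] [0.0198 0.0107] 22.8 ztop 0.1015
scene 0.012 327 [0.4173 0.1739 0.0208] rect [0.4246 0.1724] [0.0773 0.0524] 24.2 ztop 0.0292
scene 0.035 67 [0.4197 0.1702 0.0472] rect [0.4234 0.1704] [0.0444 0.0124] 29.6 ztop 0.0598
scene 0.06 97 [0.4225 0.1716 0.0801] rect [0.425  0.1702] [0.0215 0.0139] 27.0 ztop 0.0973
tip~ [0.48172612 0.0115919  0.115     ] stop~ [ 0.53683613 -0.17189119  0.115     ]
top 719
-0.2 13 x 0.534 0.5384 0.541 z 0.12 0.127
-0.19 33 x 0.529 0.5382 0.579 z 0.125 0.134
-0.18 92 x 0.519 0.5563 0.591 z 0.122 0.137
-0.17 67 x 0.52 0.5457 0.589 z 0.121 0.138
-0.16 30 x 0.534 0.5772 0.588 z 0.128 0.134
-0.15 33 x 0.535 0.5781 0.588 z 0.128 0.133
-0.14 27 x 0.535 0.5785 0.584 z 0.125 0.132
-0.13 27 x 0.535 0.5765 0.584 z 0.125 0.129
-0.12 26 x 0.533 0.5403 0.582 z 0.122 0.131
-0.11 32 x 0.533 0.5406 
[... 568 characters left out ...]
587 z 0.123 0.13
-0.14 6 x 0.574 0.5786 0.585 z 0.124 0.127
-0.13 6 x 0.573 0.5768 0.583 z 0.125 0.126
-0.12 7 x 0.573 0.5762 0.583 z 0.124 0.126
-0.11 13 x 0.53 0.5713 0.579 z 0.119 0.129
-0.1 12 x 0.531 0.5525 0.582 z 0.121 0.129
-0.09 11 x 0.523 0.5716 0.577 z 0.122 0.125
-0.08 21 x 0.511 0.5711 0.58 z 0.128 0.153
-0.07 37 x 0.5 0.5706 0.579 z 0.134 0.155
-0.06 5 x 0.491 0.493 0.497 z 0.116 0.118
-0.05 8 x 0.477 0.4837 0.492 z 0.116 0.118
-0.04 6 x 0.476 0.4771 0.484 z 0.116 0.12
-0.03 8 x 0.476 0.4789 0.482 z 0.114 0.119
-0.02 7 x 0.474 0.4779 0.483 z 0.117 0.118
-0.01 10 x 0.477 0.4785 0.483 z 0.115 0.118
0.0 8 x 0.475 0.4785 0.484 z 0.116 0.119
0.01 5 x 0.477 0.4789 0.482 z 0.114 0.117
```

View pics/c1.png

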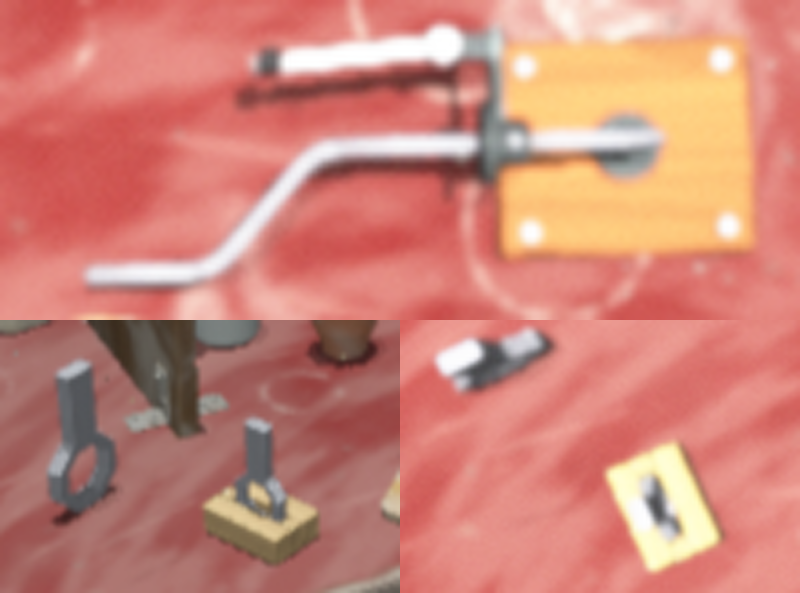

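The close crop confirms it: the small ring sits in the yellow block, with its tab top at crop (258,425), while the big one stands free at (80,430).

```bash
cat >> h.py <<'E'
def plan(P,yaw):
    """shift (cm, tool axes) and tool-z turn to bring TCP to P, y_tool at yaw deg (mod 180)"""
    s=sense();R=np.array(s["ee_rot"]);p=np.array(s["tcp_pos"])
    y0=np.degrees(np.arctan2(R[1,1],R[0,1]));d=(yaw-y0+90)%180-90
    from scipy.spatial.transform import Rotation as Ro
    t=np.radians(yaw if abs((yaw-y0+180)%360-180)<90.001 else yaw+180)
    y=np.array([np.cos(t),np.sin(t),0]);z=np.array([0,0,-1.]);G=np.stack([np.cross(y,z),y,z],1)
    print("shift",(R.T@(np.array(P)-p)*100).round(2),"rot",Ro.from_matrix(R.T@G).as_rotvec().round(3),"tcp",p.round(4),"yaw",y0.round(1),"clk",s["clock"])
E
python3 - <<'E'
from h import *
s=sense();print(np.round(s["ee_rot"],3).tolist(),s["contact_force"],s["opening"])
plan([.4257,.169,.19],113); plan([.4257,.169,.066],113)
T=np.load("top0.npz");S=np.load("scene0.npz")
for n,A in(("top",T),("scene",S)):
    P=cloud(n,A["d"]);q=P[(P[...,2]>.111)&(P[...,2]<.126)&(P[...,0]>.46)&(P[...,0]<.556)&(P[...,1]<.05)&(P[...,1]>-.22)]
    for nm,m in(("leg1",(q[:,1]>-.03)),("slant",(q[:,1]<-.055)&(q[:,1]>-.085)),("last",(q[:,1]<-.105)&(q[:,1]>-.155))):
        a=q[m]
        if len(a)>5:
            f=cv2.fitLine(a[:,:2].astype(np.float32),cv2.DIST_HUBER,0,.001,.001).ravel();print(n,nm,len(a),f.round(4),"ymax",a[:,1].max().round(4))
E
```

```text
[[0.914, 0.406, -0.001], [0.406, -0.914, 0.002], [0.0, -0.002, -1.0]] [ 0.14680097  1.17812298 -0.22030907] 0.08546504119821123
shift [ 45.75 -55.6    4.15] rot [-0.002 -0.     0.016] tcp [ 0.2331 -0.5249  0.2302] yaw -66.1 clk 0.1
shift [ 45.75 -55.57  16.55] rot [-0.002 -0.     0.016] tcp [ 0.2331 -0.5249  0.2302] yaw -66.1 clk 0.1
top leg1 55 [ 0.0253  0.9997  0.4813 -0.0094] ymax 0.0138
top slant 57 [ 0.7725 -0.635   0.5109 -0.0695] ymax -0.055
top last 67 [ 0.0109  0.9999  0.5372 -0.1318] ymax -0.105
scene leg1 37 [ 0.003  -1.      0.4785 -0.0039] ymax 0.0159
scene slant 17 [ 0.774  -0.6332  0.5094 -0.0697] ymax -0.0567
```

Call:
play_rows(
  steps="3.2 -3.85 0.3 0 0 0; 6.4 -7.7 0.6 0 0 0; 9.6 -11.5 0.9 0 0 0; 12.8 -15.4 1.2 0 0 0; 16 -19.4 1.4 0 0 0.016",
  gripper=0,
  force=60,
)

```text
clock: 0.6
tcp_pos: [0.3002, -0.2829, 0.2166]
ee_rot: [[0.921, 0.39, -0.0], [0.39, -0.921, 0.001], [0.0, -0.001, -1.0]]
contact_force: [1.1, 0.0, 0.3]
opening: 0.0855
grasp_force: 0.0
```

Call:
play_rows(
  steps="3.2 -3.85 0.3 0 0 0; 6.4 -7.7 0.6 0 0 0; 9.6 -11.5 0.9 0 0 0; 12.8 -15.4 1.2 0 0 0; 16 -19.4 1.4 0 0 0",
)

```text
clock: 1.1
tcp_pos: [0.371, -0.0438, 0.2032]
ee_rot: [[0.921, 0.391, 0.0], [0.391, -0.921, -0.0], [0.0, 0.0, -1.0]]
contact_force: [1.4, -0.3, -0.9]
opening: 0.0855
grasp_force: 0.0
```

Call:
play_rows(
  steps="3.2 -3.85 0.3 0 0 0; 6.4 -7.7 0.6 0 0 0; 9.6 -11.5 0.9 0 0 0; 13.7 -16.8 1.2 0 0 0; 13.7 -16.8 1.3 0 0 0",
)

```text
clock: 1.6
tcp_pos: [0.4317, 0.1663, 0.1901]
ee_rot: [[0.919, 0.395, -0.0], [0.395, -0.919, 0.001], [0.0, -0.001, -1.0]]
contact_force: [0.8, -0.4, 0.9]
opening: 0.0856
grasp_force: 0.0
```

Run:
```python
from h import *
plan([.4257,.169,.066],113)
```

```text
shift [-0.45 -0.47 12.41] rot [-0.001 -0.     0.005] tcp [0.4317 0.1663 0.1901] yaw -66.7 clk 1.6
```

Call:
play_rows(
  steps="-0.45 -0.45 0 0 0 0; -0.45 -0.45 4 0 0 0; -0.45 -0.45 8 0 0 0; -0.45 -0.45 12 0 0 0; -0.45 -0.45 12.4 0 0 0",
)

```text
clock: 2.1
tcp_pos: [0.4198, 0.1628, 0.0616]
ee_rot: [[0.921, 0.39, -0.013], [0.39, -0.921, -0.003], [-0.013, -0.002, -1.0]]
contact_force: [-1.3, -0.1, -0.7]
opening: 0.0855
grasp_force: 0.0
```

Run:
```python
from h import *
plan([.4257,.169,.066],113)
im,d=get_image("scene")
a=cv2.resize(im[190:290,120:260,::-1],(800,571),interpolation=cv2.INTER_CUBIC);cv2.imwrite("pics/g1.png",a)
```

```text
shift [ 0.78 -0.34 -0.45] rot [-0.002  0.013 -0.001] tcp [0.4198 0.1628 0.0616] yaw -67.0 clk 2.1
```

View pics/g1.png

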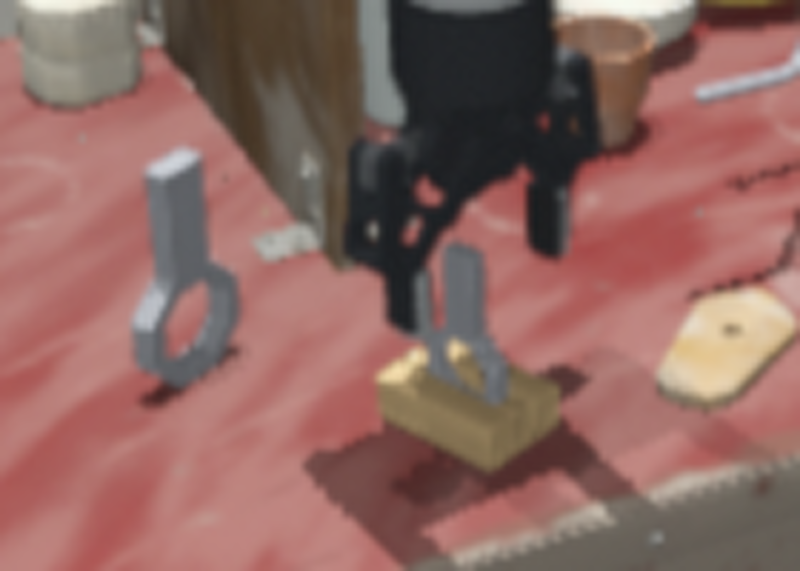

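The tab (crop 462,290) is between the open fingers (400,300 and 545,220). I'll let the arm settle, then correct.

Call:
play_rows(
  steps="0 0 0 0 0 0; 0 0 0 0 0 0; 0 0 0 0 0 0; 0 0 0 0 0 0; 0 0 0 0 0 0",
)

```text
clock: 2.65
tcp_pos: [0.4264, 0.1649, 0.0674]
ee_rot: [[0.92, 0.391, 0.002], [0.391, -0.92, 0.0], [0.002, 0.0, -1.0]]
contact_force: [-0.2, 1.3, 0.9]
opening: 0.0853
grasp_force: 0.0
```

Run:
```python
from h import *
plan([.4257,.169,.066],113)
```

```text
shift [ 0.09 -0.4   0.14] rot [ 0.    -0.002  0.001] tcp [0.4264 0.1649 0.0674] yaw -67.0 clk 2.65
```

Call:
play_rows(
  steps="0.1 -0.4 0.1 0 0 0; 0.1 -0.4 0.1 0 0 0; 0.1 -0.4 0.1 0 0 0; 0.1 -0.4 0.1 0 0 0; 0.1 -0.4 0.1 0 0 0",
  gripper=0.6,
)

```text
clock: 3.15
tcp_pos: [0.425, 0.1688, 0.0654]
ee_rot: [[0.92, 0.391, -0.0], [0.391, -0.92, -0.0], [-0.0, -0.0, -1.0]]
contact_force: [-0.3, 0.5, 0.1]
opening: 0.0344
grasp_force: 0.0
```

Call:
play_rows(
  steps="0 0 0 0 0 0; 0 0 0 0 0 0; 0 0 0 0 0 0; 0 0 0 0 0 0; 0 0 0 0 0 0",
  gripper=1,
)

```text
clock: 3.65
tcp_pos: [0.4252, 0.1688, 0.0655]
ee_rot: [[0.92, 0.391, 0.0], [0.391, -0.92, 0.0], [0.0, 0.0, -1.0]]
contact_force: [-0.7, -0.9, 0.7]
opening: 0.0089
grasp_force: 58.7
```

Call:
play_rows(
  steps="0 0 0 0 0 0; 0 0 0 0 0 0; 0 0 0 0 0 0; 0 0 0 0 0 0; 0 0 0 0 0 0",
)

```text
clock: 4.15
tcp_pos: [0.4252, 0.1688, 0.0655]
ee_rot: [[0.92, 0.391, 0.0], [0.391, -0.92, -0.0], [0.0, 0.0, -1.0]]
contact_force: [1.0, -1.0, 0.5]
opening: 0.0093
grasp_force: 58.7
```

Call:
play_rows(
  steps="0 0 -1 0 0 0; 0 0 -3 0 0 0; 0 0 -5 0 0 0; 0 0 -7 0 0 0; 0 0 -8.2 0 0 0",
)

```text
clock: 4.65
tcp_pos: [0.4256, 0.169, 0.1492]
ee_rot: [[0.92, 0.391, 0.002], [0.391, -0.92, 0.0], [0.002, 0.0, -1.0]]
contact_force: [0.2, -0.1, -1.7]
opening: 0.009
grasp_force: 58.4
```

Call:
play_rows(
  steps="0 0 0 0 0 0; 0 0 0 0 0 0; 0 0 0 0 0 0; 0 0 0 0 0 0; 0 0 0 0 0 0",
)

```text
clock: 5.15
tcp_pos: [0.4244, 0.1687, 0.1465]
ee_rot: [[0.92, 0.391, -0.002], [0.391, -0.92, -0.0], [-0.002, -0.0, -1.0]]
contact_force: [0.0, -0.4, -2.7]
opening: 0.009
grasp_force: 58.4
```

Run:
```python
from h import *
plan([.480,.065,.148],-89.3)
```

```text
shift [ 1.06 11.72 -0.15] rot [-0.     0.002  0.39 ] tcp [0.4244 0.1687 0.1465] yaw -67.0 clk 5.15
```

Call:
play_rows(
  steps="0.25 2.5 0 0 0 0.1; 0.5 5 -0.05 0 0 0.2; 0.8 8 -0.1 0 0 0.3; 1.0 10.5 -0.1 0 0 0.39; 1.05 11.7 -0.15 0 0 0.39",
)

```text
clock: 5.65
tcp_pos: [0.4813, 0.0636, 0.1487]
ee_rot: [[1.0, 0.01, -0.0], [0.01, -1.0, -0.0], [-0.0, 0.0, -1.0]]
contact_force: [-0.0, 0.1, -1.3]
opening: 0.0089
grasp_force: 58.6
```

Call:
play_rows(
  steps="0 0 0 0 0 0; 0 0 0 0 0 0; 0 0 0 0 0 0; 0 0 0 0 0 0; 0 0 0 0 0 0",
)

```text
clock: 6.15
tcp_pos: [0.4801, 0.066, 0.1489]
ee_rot: [[1.0, 0.013, -0.0], [0.013, -1.0, 0.0], [-0.0, -0.0, -1.0]]
contact_force: [-0.2, 0.2, -1.1]
opening: 0.0092
grasp_force: 58.6
```

Run:
```python
from h import *
plan([.480,-.015,.148],-89.3)
im,d=get_image("scene");it,dt=get_image("top")
P=cloud("scene",d);q=P[(abs(P[...,0]-.48)<.04)&(abs(P[...,1]-.065)<.014)&(P[...,2]>.08)&(P[...,2]<.13)]
print(len(q),q.min(0).round(4),q.max(0).round(4),q.mean(0).round(4))
a=cv2.resize(im[160:240,200:300,::-1],(600,480),interpolation=cv2.INTER_CUBIC);cv2.imwrite("pics/t1.png",a)
```

```text
shift [-0.12  8.1   0.09] rot [-0.     0.     0.001] tcp [0.4801 0.066  0.1489] yaw -89.2 clk 6.15
103 [0.4554 0.0612 0.0914] [0.5035 0.0744 0.1294] [0.477  0.0689 0.1105]
```

View pics/t1.png

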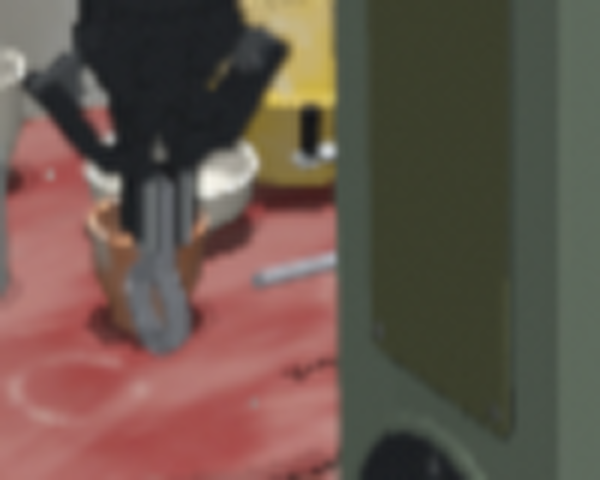

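The ring (crop 160,300) lines up with the rod tip (258,278): its centre is at about (.479,.066,.114). I'll thread it now.

Call:
play_rows(
  steps="-0.1 1.5 0.1 0 0 0; -0.1 3 0.1 0 0 0; -0.1 5 0.1 0 0 0; -0.1 7 0.1 0 0 0; -0.1 8 0.1 0 0 0",
)

```text
clock: 6.75
tcp_pos: [0.4805, -0.0158, 0.1481]
ee_rot: [[1.0, 0.011, 0.0], [0.011, -1.0, -0.0], [0.0, 0.0, -1.0]]
contact_force: [-0.2, -0.1, -1.4]
opening: 0.0091
grasp_force: 58.7
```

Call:
play_rows(
  steps="0 0 0 0 0 0; 0 0 0 0 0 0; 0 0 0 0 0 0; 0 0 0 0 0 0; 0 0 0 0 0 0",
)

```text
clock: 7.25
tcp_pos: [0.4804, -0.0142, 0.1479]
ee_rot: [[1.0, 0.013, -0.0], [0.013, -1.0, 0.0], [-0.0, -0.0, -1.0]]
contact_force: [-0.1, 0.6, -1.3]
opening: 0.0089
grasp_force: 58.7
```

Run:
```python
from h import *
plan([.480,-.028,.148],-89.3+15);plan([.490,-.050,.148],-89.3+40);plan([.508,-.068,.148],-89.3+46);
im,d=get_image("scene")
P=cloud("scene",d);q=P[(abs(P[...,0]-.48)<.04)&(abs(P[...,1]+.015)<.014)&(P[...,2]>.08)&(P[...,2]<.13)]
print(len(q),q.min(0).round(4),q.max(0).round(4),q.mean(0).round(4))
it,_=get_image("top")
cv2.imwrite("pics/t2.png",np.hstack([cv2.resize(im[160:240,200:300,::-1],(400,320)),cv2.resize(it[165:245,190:290,::-1],(400,320))]))
```

```text
shift [-0.06  1.38 -0.01] rot [-0.     0.    -0.261] tcp [ 0.4804 -0.0142  0.1479] yaw -89.3 clk 7.25
shift [ 0.92  3.6  -0.01] rot [-0.    -0.    -0.698] tcp [ 0.4804 -0.0142  0.1479] yaw -89.3 clk 7.25
shift [ 2.69  5.42 -0.01] rot [-0.    -0.    -0.802] tcp [ 0.4804 -0.0142  0.1479] yaw -89.3 clk 7.25
82 [ 0.4512 -0.0171  0.0895] [ 0.5007 -0.0025  0.1288] [ 0.4786 -0.0097  0.1107]
```

View pics/t2.png

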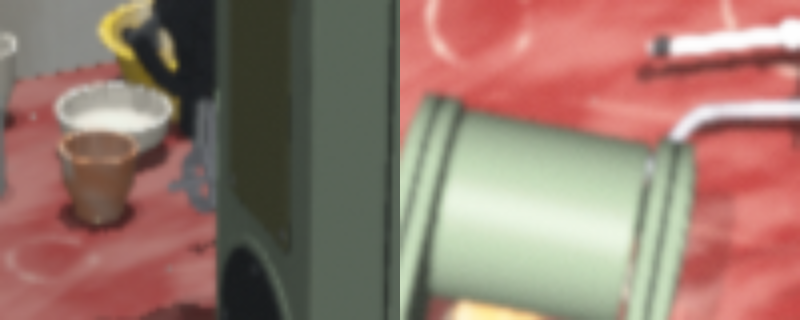

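The ring is on the first leg with no contact force; the rod tip shows left of the ring at (175,183). Next is bend 1.

Call:
play_rows(
  steps="0 0.7 0 0 0 -0.1; 0 1.4 0 0 0 -0.2; 0.1 2.1 0 0 0 -0.3; 0.3 2.8 0 0 0 -0.4; 0.6 3.4 0 0 0 -0.5",
)

```text
clock: 7.85
tcp_pos: [0.4868, -0.0488, 0.1479]
ee_rot: [[0.87, 0.493, -0.0], [0.493, -0.87, 0.0], [-0.0, -0.0, -1.0]]
contact_force: [0.4, -0.3, -2.1]
opening: 0.009
grasp_force: 58.8
```

Run:
```python
from h import *
plan([.497,-.057,.148],-50);plan([.508,-.068,.148],-46)
```

```text
shift [ 0.48  1.21 -0.01] rot [-0.     0.    -0.182] tcp [ 0.4868 -0.0488  0.1479] yaw -60.4 clk 7.85
shift [ 0.9   2.71 -0.01] rot [-0.     0.    -0.252] tcp [ 0.4868 -0.0488  0.1479] yaw -60.4 clk 7.85
```

Call:
play_rows(
  steps="0.2 0.6 0 0 0 -0.1; 0.45 1.2 0 0 0 -0.2; 0.7 2 0 0 0 -0.25; 0.9 2.7 0 0 0 -0.25; 0.9 2.7 0 0 0 -0.25",
)

```text
clock: 8.35
tcp_pos: [0.5087, -0.0684, 0.1481]
ee_rot: [[0.725, 0.689, 0.001], [0.689, -0.725, -0.0], [0.0, 0.001, -1.0]]
contact_force: [-0.5, 0.2, -1.4]
opening: 0.0089
grasp_force: 58.7
```

Call:
play_rows(
  steps="0 0 0 0 0 0; 0 0 0 0 0 0; 0 0 0 0 0 0; 0 0 0 0 0 0; 0 0 0 0 0 0",
)

```text
clock: 8.85
tcp_pos: [0.5078, -0.0677, 0.1479]
ee_rot: [[0.724, 0.69, -0.0], [0.69, -0.724, 0.0], [-0.0, -0.0, -1.0]]
contact_force: [-0.5, -0.8, -1.2]
opening: 0.0091
grasp_force: 58.7
```

Run:
```python
from h import *
plan([.520,-.079,.148],-55);plan([.532,-.090,.148],-66);plan([.5365,-.104,.148],-78)
it,_=get_image("top")
cv2.imwrite("pics/t3.png",cv2.resize(it[150:240,190:340,::-1],(800,480)))
```

```text
shift [ 0.1   1.66 -0.01] rot [-0.     0.     0.151] tcp [ 0.5078 -0.0677  0.1479] yaw -46.3 clk 8.85
shift [ 0.21  3.29 -0.01] rot [-0.     0.     0.343] tcp [ 0.5078 -0.0677  0.1479] yaw -46.3 clk 8.85
shift [-0.43  4.61 -0.01] rot [-0.     0.     0.552] tcp [ 0.5078 -0.0677  0.1479] yaw -46.3 clk 8.85
```

View pics/t3.png

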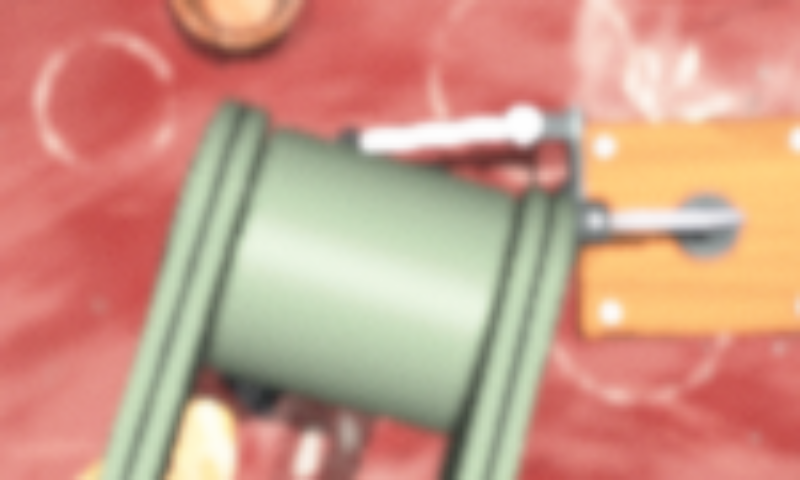

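No contact force so far; the keeper (360–520, 130) is still open. Next is bend 2.

Call:
play_rows(
  steps="0.05 0.8 0 0 0 0.07; 0.1 1.65 0 0 0 0.15; 0.2 2.5 0 0 0 0.25; 0.2 3.3 0 0 0 0.35; -0.1 4 0 0 0 0.46",
)

```text
clock: 9.4
tcp_pos: [0.5353, -0.0976, 0.148]
ee_rot: [[0.956, 0.293, 0.0], [0.293, -0.956, 0.0], [0.0, 0.0, -1.0]]
contact_force: [-0.5, -0.3, -1.1]
opening: 0.0093
grasp_force: 58.8
```

Run:
```python
from h import *
plan([.5375,-.107,.148],-80);plan([.538,-.135,.148],-89.3)
```

```text
shift [-0.06  0.97  0.  ] rot [ 0.    -0.     0.123] tcp [ 0.5353 -0.0976  0.148 ] yaw -72.9 clk 9.4
shift [-0.84  3.66  0.  ] rot [ 0.    -0.     0.285] tcp [ 0.5353 -0.0976  0.148 ] yaw -72.9 clk 9.4
```

Call:
play_rows(
  steps="-0.05 0.9 0 0 0 0.12; -0.3 1.8 0 0 0 0.23; -0.55 2.6 0 0 0 0.285; -0.8 3.4 0 0 0 0.285; -0.85 3.65 0 0 0 0.285",
)

```text
clock: 9.9
tcp_pos: [0.5375, -0.1356, 0.148]
ee_rot: [[1.0, 0.017, 0.0], [0.017, -1.0, -0.0], [0.0, 0.0, -1.0]]
contact_force: [0.4, 0.3, -2.0]
opening: 0.0087
grasp_force: 58.8
```

Call:
play_rows(
  steps="0 0.3 0 0 0 0; 0 0.6 0 0 0 0; 0 0.9 0 0 0 0; 0 1.2 0 0 0 0; 0 1.5 0 0 0 0",
)

```text
clock: 10.4
tcp_pos: [0.5378, -0.1499, 0.148]
ee_rot: [[1.0, 0.017, 0.0], [0.017, -1.0, 0.0], [0.0, -0.0, -1.0]]
contact_force: [0.1, 0.0, -0.6]
opening: 0.0088
grasp_force: 58.8
```

Call:
play_rows(
  steps="0 0.1 0 0 0 0; 0 0.2 0 0 0 0; 0 0.3 0 0 0 0; 0 0.4 0 0 0 0; 0 0.5 0 0 0 0",
)

```text
clock: 10.9
tcp_pos: [0.5378, -0.1548, 0.1479]
ee_rot: [[1.0, 0.017, -0.0], [0.017, -1.0, 0.0], [-0.0, -0.0, -1.0]]
contact_force: [-0.1, 0.5, -1.1]
opening: 0.009
grasp_force: 58.8
```

Call:
play_rows(
  steps="0 0.1 0 0 0 0; 0 0.2 0 0 0 0; 0 0.3 0 0 0 0; 0 0.4 0 0 0 0; 0 0.5 0 0 0 0",
)

```text
clock: 11.4
tcp_pos: [0.5379, -0.1599, 0.1479]
ee_rot: [[1.0, 0.017, -0.0], [0.017, -1.0, 0.0], [-0.0, -0.0, -1.0]]
contact_force: [0.2, -0.9, -1.7]
opening: 0.0091
grasp_force: 58.8
```

Call:
play_rows(
  steps="0 0.05 0 0 0 0; 0 0.1 0 0 0 0; 0 0.15 0 0 0 0; 0 0.2 0 0 0 0; 0 0.25 0 0 0 0",
)

```text
clock: 11.9
tcp_pos: [0.538, -0.1623, 0.148]
ee_rot: [[1.0, 0.017, 0.0], [0.017, -1.0, -0.0], [0.0, 0.0, -1.0]]
contact_force: [0.2, -0.6, -2.4]
opening: 0.009
grasp_force: 58.8
```

Call:
play_rows(
  steps="0 0.05 0 0 0 0; 0 0.1 0 0 0 0; 0 0.15 0 0 0 0; 0 0.2 0 0 0 0; 0 0.25 0 0 0 0",
)

```text
clock: 12.4
tcp_pos: [0.538, -0.1638, 0.148]
ee_rot: [[1.0, 0.017, -0.0], [0.017, -1.0, 0.002], [-0.0, -0.002, -1.0]]
contact_force: [-0.5, 4.1, 0.4]
opening: 0.0092
grasp_force: 59.1
```

Call:
play_rows(
  steps="0 0.05 0 0 0 0; 0 0.1 0 0 0 0; 0 0.15 0 0 0 0; 0 0.2 0 0 0 0; 0 0.2 0 0 0 0",
)

```text
clock: 12.9
tcp_pos: [0.538, -0.1639, 0.148]
ee_rot: [[1.0, 0.017, -0.0], [0.017, -1.0, 0.006], [-0.0, -0.006, -1.0]]
contact_force: [-0.3, 8.6, 2.2]
opening: 0.0092
grasp_force: 59.3
```

Contact with the stop is felt at y = −0.164 m (8.6 N). Now I back off the pressure, lower the ring to hang, and release it.

Call:
play_rows(
  steps="0 -0.25 0 0 0 0; 0 -0.25 0.2 0 0 0; 0 -0.25 0.4 0 0 0; 0 -0.25 0.6 0 0 0; 0 -0.25 0.8 0 0 0",
)

```text
clock: 13.4
tcp_pos: [0.538, -0.1637, 0.1397]
ee_rot: [[1.0, 0.017, -0.0], [0.017, -1.0, 0.001], [-0.0, -0.001, -1.0]]
contact_force: [0.1, 4.9, 0.3]
opening: 0.0092
grasp_force: 59.2
```

Call:
play_rows(
  steps="0 0 0 0 0 0; 0 0 0 0 0 0; 0 0 0 0 0 0; 0 0 0 0 0 0; 0 0 0 0 0 0",
)

```text
clock: 13.9
tcp_pos: [0.5379, -0.1638, 0.1393]
ee_rot: [[1.0, 0.017, -0.0], [0.017, -1.0, 0.001], [-0.0, -0.001, -1.0]]
contact_force: [0.3, 5.2, -0.8]
opening: 0.009
grasp_force: 59.1
```

Call:
play_rows(
  steps="0 -0.1 0 0 0 0; 0 -0.1 0 0 0 0; 0 -0.1 0 0 0 0; 0 -0.1 0 0 0 0; 0 -0.1 0 0 0 0",
  gripper=0.75,
)

```text
clock: 14.4
tcp_pos: [0.5381, -0.1637, 0.1401]
ee_rot: [[1.0, 0.017, 0.0], [0.017, -1.0, -0.001], [0.0, 0.001, -1.0]]
contact_force: [0.6, -0.6, 0.2]
opening: 0.0211
grasp_force: 0.0
```

Call:
play_rows(
  steps="0 0 0 0 0 0; 0 0 -1 0 0 0; 0 0 -3 0 0 0; 0 0 -6 0 0 0; 0 0 -9 0 0 0",
)

```text
clock: 14.9
tcp_pos: [0.5377, -0.1632, 0.2312]
ee_rot: [[1.0, 0.017, -0.0], [0.017, -1.0, 0.0], [-0.0, -0.0, -1.0]]
contact_force: [0.3, -0.3, -0.3]
opening: 0.0219
grasp_force: 0.0
```

Run:
```python
from h import *
plan([.60,-.060,.21],-89.3)
im,d=get_image("scene");it,_=get_image("top")
cv2.imwrite("pics/t4.png",np.hstack([cv2.resize(im[120:220,220:345,::-1],(400,320)),cv2.resize(it[155:235,230:330,::-1],(400,320))]))
```

```text
shift [  6.4  -10.21   2.12] rot [-0.     0.     0.005] tcp [ 0.5377 -0.1632  0.2312] yaw -89.0 clk 14.9
```

View pics/t4.png

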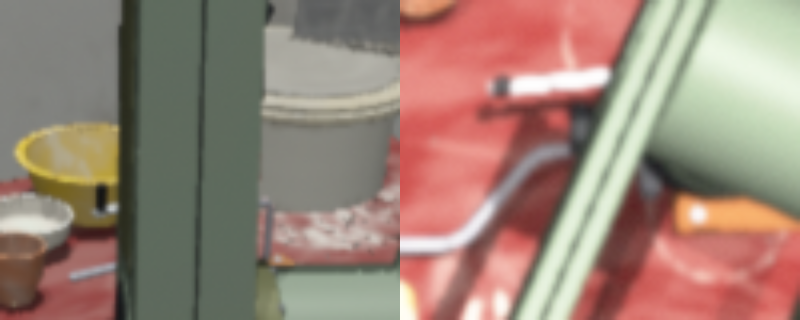

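The ring's release shows no force, and the keeper knob is at crop (500,88). Next I measure the knob and plan a loose straddle of it.

Run:
```python
from h import *
print(sense()["joint_positions"])
k=ray("top",255,177,.155);print(k)
it,d=get_image("top");P=cloud("top",d);q=P[(P[...,2]>.142)&(P[...,2]<.165)&(abs(P[...,0]-.571)<.02)&(abs(P[...,1]+.075)<.02)]
c=q.mean(0);print(len(q),q.min(0).round(4),q.max(0).round(4),c.round(4))
T=np.load("scene0.npz");P=cloud("scene",T["d"]);q=P[(P[...,2]>.138)&(P[...,2]<.165)&(abs(P[...,0]-.571)<.02)&(abs(P[...,1]+.075)<.02)];print(len(q),q.min(0).round(4),q.max(0).round(4))
h=np.array([.5825,-.152]);print("r",np.hypot(*(c[:2]-h)),"ang",np.arctan2(h[0]-c[0],c[1]-h[1]))
plan([c[0],c[1],.19],-140)
```

```text
[-2.56956582e+01  1.00519065e+01  8.98045527e+01 -4.93321167e-03
  7.94705228e+01  6.33328074e+01]
[ 0.57290171 -0.070749    0.155     ]
21 [ 0.5704 -0.0756  0.1512] [ 0.5801 -0.066   0.1603] [ 0.5753 -0.0708  0.1553]
22 [ 0.566  -0.0763  0.1383] [ 0.5803 -0.0625  0.1547]
r 0.08152839334716981 ang 0.08896817466820306
shift [ 3.66 -9.3   4.38] rot [ 0.    -0.008  0.89 ] tcp [ 0.54   -0.1642  0.2338] yaw -89.0 clk 15.05
```

Call:
play_rows(
  steps="0.8 -2 0 0 0 0.15; 1.6 -4 0 0 0 0.3; 2.4 -6 0 0 0 0.45; 3.2 -8 0.5 0 0 0.6; 3.66 -9.3 1 0 0 0.75",
  gripper=0.66,
)

```text
clock: 15.55
tcp_pos: [0.5727, -0.0682, 0.2188]
ee_rot: [[0.74, -0.673, -0.002], [-0.673, -0.74, 0.001], [-0.002, 0.001, -1.0]]
contact_force: [0.5, -1.0, 1.3]
opening: 0.0291
grasp_force: 0.0
```

Call:
play_rows(
  steps="0 0 0.5 0 0 0.14; 0 0 1 0 0 0.14; 0 0 1 0 0 0.14; 0 0 1 0 0 0.14; 0 0 1 0 0 0.14",
)

```text
clock: 16.05
tcp_pos: [0.573, -0.0701, 0.2101]
ee_rot: [[0.643, -0.766, 0.0], [-0.766, -0.643, -0.0], [0.0, -0.0, -1.0]]
contact_force: [-0.0, 0.9, -0.0]
opening: 0.029
grasp_force: 0.0
```

Run:
```python
from h import *
print(sense()["joint_positions"][5],sense()["opening"])
plan([.574,-.071,.135],-140)
```

```text
124.44016723607872 0.029040279409134086
shift [ 0.13 -0.01  7.51] rot [-0. -0.  0.] tcp [ 0.573  -0.0701  0.2101] yaw -140.0 clk 16.05
```

Call:
play_rows(
  steps="0.15 0 2 0 0 0; 0.15 0 4 0 0 0; 0.15 0 5.5 0 0 0; 0.15 0 7 0 0 0; 0.15 0 7.4 0 0 0",
)

```text
clock: 16.55
tcp_pos: [0.5727, -0.0706, 0.1338]
ee_rot: [[0.642, -0.766, -0.003], [-0.766, -0.642, 0.001], [-0.003, 0.002, -1.0]]
contact_force: [0.3, 0.4, -0.1]
opening: 0.0292
grasp_force: 0.0
```

Call:
play_rows(
  steps="0 0 0 0 0 0; 0 0 0 0 0 0; 0 0 0 0 0 0; 0 0 0 0 0 0; 0 0 0 0 0 0",
)

```text
clock: 17.05
tcp_pos: [0.5744, -0.0709, 0.1366]
ee_rot: [[0.642, -0.766, 0.001], [-0.766, -0.642, -0.0], [0.001, -0.001, -1.0]]
contact_force: [-0.3, -0.1, -1.2]
opening: 0.0292
grasp_force: 0.0
```

```bash
cat >> h.py <<'E'
def arc(angs,yaws,h=(.5825,-.152),r=.08,z=.136):
    for a,y in zip(angs,yaws):plan([h[0]-r*np.sin(a),h[1]+r*np.cos(a),z],y)
E
python3 - <<'E'
from h import *
arc(np.array([.15,.25,.35,.45,.55,.65]),[-140]*6)
im,d=get_image("scene");it,_=get_image("top")
cv2.imwrite("pics/k1.png",np.hstack([cv2.resize(im[120:220,200:325,::-1],(400,320)),cv2.resize(it[145:225,210:310,::-1],(400,320))]))
E
```

```text
shift [-0.1   0.42  0.05] rot [-0.001 -0.001 -0.   ] tcp [ 0.5744 -0.0709  0.1366] yaw -140.0 clk 17.05
shift [-0.48  1.12  0.05] rot [-0.001 -0.001 -0.   ] tcp [ 0.5744 -0.0709  0.1366] yaw -140.0 clk 17.05
shift [-0.79  1.86  0.05] rot [-0.001 -0.001 -0.   ] tcp [ 0.5744 -0.0709  0.1366] yaw -140.0 clk 17.05
shift [-1.02  2.63  0.05] rot [-0.001 -0.001 -0.   ] tcp [ 0.5744 -0.0709  0.1366] yaw -140.0 clk 17.05
shift [-1.18  3.41  0.05] rot [-0.001 -0.001 -0.   ] tcp [ 0.5744 -0.0709  0.1366] yaw -140.0 clk 17.05
shift [-1.26  4.21  0.05] rot [-0.001 -0.001 -0.   ] tcp [ 0.5744 -0.0709  0.1366] yaw -140.0 clk 17.05
```

View pics/k1.png

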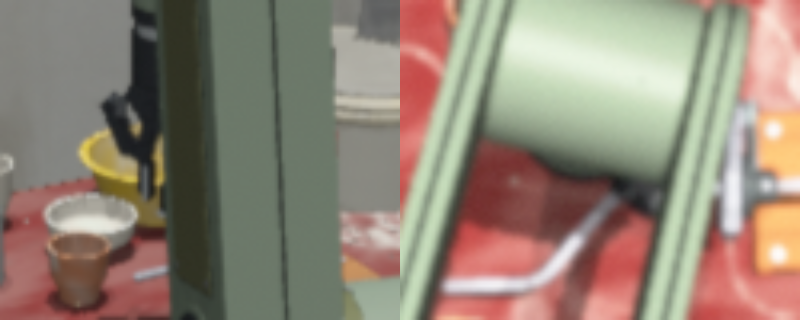

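Top crop: a pale vertical strip is at (735,120–235), which is either the ring with its bracket or the keeper bar. I'll check it in depth before swinging.

Run:
```python
from h import *
it,d=get_image("top");P=cloud("top",d)
for n,p in(("hinge",[.5825,-.152,.127]),("shutknob",[.5025,-.152,.15]),("ringtop",[.538,-.164,.127])):print(n,proj("top",p).round(1))
for v in range(168,210,3):
    print(v,[(tuple((P[v,u]*1000).round().astype(int).tolist()),tuple(it[v,u].tolist())) for u in (290,293,296)])
```

```text
hinge [288.  173.3]
shutknob [289.7 205.9]
ringtop [293.3 191.4]
168 [((559, -119, 500), (182, 202, 173)), ((559, -124, 498), (178, 191, 164)), ((607, -187, 1), (222, 149, 142))]
171 [((555, -119, 498), (195, 216, 183)), ((555, -125, 489), (167, 178, 162)), ((588, -173, 120), (178, 176, 177))]
174 [((550, -119, 500), (197, 218, 186)), ((579, -162, 145), (181, 185, 185)), ((581, -172, 120), (202, 208, 210))]
177 [((545, -118, 502), (195, 215, 185)), ((572, -162, 143), (195, 196, 202)), ((583, -186, 1), (156, 148, 148))]
180 [((540, -118, 504), (180, 197, 171)), ((565, -163, 136), (205, 206, 212)), ((574, -186, 1), (155, 139, 141))]
183 [((535, -118, 505), (149, 160, 144)), ((558, -163, 134), (208, 207, 216)), ((566, -186, 1), (132, 120, 122))]
186 [((552, -158, 106), (133, 135, 127)), ((551, -163, 130), (220, 221, 226)), ((551, -170, 130), (123, 127, 129))]
189 [((545, -158, 106), (142, 142, 142)), ((544, -163, 127), (242, 242, 245)), ((543, -170, 136), (140, 146, 145))]
192 [((537, -156, 122), (177, 178, 184)), ((536, -163, 129), (242, 242, 246)), ((536, -170, 135), (145, 151, 151))]
195 [((531, -160, 89), (149, 146, 151)), ((529, -163, 127), (242, 242, 246)), ((529, -170, 134), (125, 128, 131))]
198 [((523, -159, 94), (145, 142, 146)), ((522, -163, 129), (231, 231, 237)), ((522, -170, 128), (113, 105, 106))]
201 [((515, -158, 105), (156, 151, 155)), ((515, -163, 126), (232, 231, 236)), ((517, -185, -2), (181, 109, 108))]
204 [((508, -157, 105), (155, 93, 92)), ((507, -165, 108), (168, 125, 123)), ((509, -184, 1), (203, 101, 94))]
207 [((501, -168, 1), (206, 100, 94)), ((501, -176, -2), (222, 136, 130)), ((500, -184, 0), (205, 94, 90))]
```

The strip is the ring: after release its tab leaned over toward +x (top at x .58, z .145) while the ring stays hung at the stop. The hole centre is about 8 mm sideways and 10 mm below the axis, within limits, and clear of the keeper's path. Next: snug the fingers on the knob and swing.

Call:
play_rows(
  steps="0 0 -0.1 0 0 0; 0 0 -0.1 0 0 0; -0.1 0.4 -0.1 0 0 0; -0.3 0.8 -0.1 0 0 0; -0.5 1.1 -0.1 0 0 0",
  gripper=0.78,
  force=20,
)

```text
clock: 17.7
tcp_pos: [0.5619, -0.0741, 0.1369]
ee_rot: [[0.642, -0.766, -0.0], [-0.766, -0.642, 0.0], [-0.0, -0.0, -1.0]]
contact_force: [0.5, 0.6, 0.0]
opening: 0.019
grasp_force: 0.4
```

Call:
play_rows(
  steps="-0.15 0.4 0 0 0 0; -0.3 0.75 0 0 0 0; -0.53 1.5 0 0 0 0; -0.7 2.3 0 0 0 0; -0.78 3.1 0 0 0 0",
)

```text
clock: 18.2
tcp_pos: [0.5327, -0.0883, 0.1369]
ee_rot: [[0.642, -0.766, -0.0], [-0.766, -0.642, -0.0], [-0.0, 0.0, -1.0]]
contact_force: [0.7, 1.2, -0.5]
opening: 0.0189
grasp_force: 0.3
```

Run:
```python
from h import *
arc(np.array([.75,.85,.95,1.05,1.15]),[-137,-134,-131,-128,-125],z=.138)
```

```text
shift [ 0.09  0.69 -0.11] rot [ 0.     0.    -0.053] tcp [ 0.5327 -0.0883  0.1369] yaw -140.0 clk 18.2
shift [ 0.17  1.49 -0.11] rot [ 0.     0.    -0.105] tcp [ 0.5327 -0.0883  0.1369] yaw -140.0 clk 18.2
shift [ 0.33  2.27 -0.11] rot [ 0.     0.    -0.158] tcp [ 0.5327 -0.0883  0.1369] yaw -140.0 clk 18.2
shift [ 0.57  3.04 -0.11] rot [ 0.    0.   -0.21] tcp [ 0.5327 -0.0883  0.1369] yaw -140.0 clk 18.2
shift [ 0.88  3.77 -0.11] rot [ 0.     0.    -0.262] tcp [ 0.5327 -0.0883  0.1369] yaw -140.0 clk 18.2
```

Call:
play_rows(
  steps="0.1 0.7 -0.1 0 0 -0.05; 0.17 1.5 -0.1 0 0 -0.1; 0.33 2.3 -0.1 0 0 -0.16; 0.57 3.05 -0.1 0 0 -0.21; 0.88 3.8 -0.1 0 0 -0.26",
)

```text
clock: 18.7
tcp_pos: [0.5093, -0.1198, 0.1379]
ee_rot: [[0.819, -0.574, -0.0], [-0.574, -0.819, -0.0], [-0.0, 0.0, -1.0]]
contact_force: [-0.6, 0.2, -0.1]
opening: 0.0184
grasp_force: 0.3
```

Run:
```python
from h import *
arc(np.array([1.25,1.35,1.45,1.53,1.6]),[-122,-119,-116,-113,-110],z=.138)
```

```text
shift [ 0.18  0.73 -0.01] rot [ 0.     0.    -0.053] tcp [ 0.5093 -0.1198  0.1379] yaw -125.0 clk 18.7
shift [ 0.45  1.48 -0.01] rot [ 0.     0.    -0.105] tcp [ 0.5093 -0.1198  0.1379] yaw -125.0 clk 18.7
shift [ 0.79  2.2  -0.01] rot [ 0.     0.    -0.158] tcp [ 0.5093 -0.1198  0.1379] yaw -125.0 clk 18.7
shift [ 1.12  2.76 -0.01] rot [ 0.    0.   -0.21] tcp [ 0.5093 -0.1198  0.1379] yaw -125.0 clk 18.7
shift [ 1.43  3.22 -0.01] rot [ 0.     0.    -0.262] tcp [ 0.5093 -0.1198  0.1379] yaw -125.0 clk 18.7
```

Call:
play_rows(
  steps="0.18 0.75 0 0 0 -0.05; 0.45 1.5 0 0 0 -0.1; 0.8 2.2 0 0 0 -0.16; 1.1 2.75 0 0 0 -0.21; 1.4 3.2 0 0 0 -0.26",
)

```text
clock: 19.2
tcp_pos: [0.5023, -0.1542, 0.1379]
ee_rot: [[0.939, -0.345, -0.001], [-0.345, -0.939, -0.0], [-0.001, 0.0, -1.0]]
contact_force: [0.0, 0.2, 0.2]
opening: 0.0189
grasp_force: 0.3
```

Call:
play_rows(
  steps="0 0.1 0 0 0 0; 0 0.2 0 0 0 0; 0 0.3 0 0 0 0; 0 0.4 0 0 0 0; 0 0.5 0 0 0 0",
)

```text
clock: 19.7
tcp_pos: [0.5021, -0.1558, 0.1379]
ee_rot: [[0.938, -0.346, 0.002], [-0.346, -0.938, 0.004], [0.0, -0.005, -1.0]]
contact_force: [4.4, 8.3, -0.6]
opening: 0.0188
grasp_force: 4.9
```

The end stop is felt (9 N). Back off while opening, then rise.

Call:
play_rows(
  steps="0 -0.3 0 0 0 0; 0 -0.6 0 0 0 0; 0 -0.7 0 0 0 0; 0 -0.7 0 0 0 0; 0 -0.7 0 0 0 0",
  gripper=0.66,
)

```text
clock: 20.2
tcp_pos: [0.5038, -0.1517, 0.138]
ee_rot: [[0.938, -0.346, -0.0], [-0.346, -0.938, -0.0], [-0.0, 0.0, -1.0]]
contact_force: [-0.1, 1.2, -0.6]
opening: 0.0291
grasp_force: 0.0
```

Call:
play_rows(
  steps="0 0 -1 0 0 0; 0 0 -3 0 0 0; 0 0 -6 0 0 0; 0 0 -9 0 0 0; 0 0 -12 0 0 0",
)

```text
clock: 20.7
tcp_pos: [0.5038, -0.1517, 0.2599]
ee_rot: [[0.938, -0.346, 0.001], [-0.346, -0.938, -0.0], [0.001, 0.0, -1.0]]
contact_force: [0.3, 0.1, -0.5]
opening: 0.0288
grasp_force: 0.0
```

Call:
play_rows(
  steps="-4 4 0 0 0 0; -7 8 0 0 0 0; -7 12 0 0 0 0; -7 16 0 0 0 0; -7 20 0 0 0 0",
)

```text
clock: 21.2
tcp_pos: [0.368, -0.3165, 0.2592]
ee_rot: [[0.938, -0.346, 0.001], [-0.346, -0.938, -0.002], [0.002, 0.001, -1.0]]
contact_force: [0.3, -0.8, -0.1]
opening: 0.0288
grasp_force: 0.0
```

Call:
play_rows(
  steps="0 4 0 0 0 0; 0 8 0 0 0 0; 0 10 0 0 0 0; 0 10 0 0 0 0; 0 10 0 0 0 0",
)

```text
clock: 21.7
tcp_pos: [0.3343, -0.4087, 0.2583]
ee_rot: [[0.938, -0.347, 0.0], [-0.347, -0.938, 0.0], [0.0, -0.001, -1.0]]
contact_force: [0.3, 0.5, -0.3]
opening: 0.0292
grasp_force: 0.0
```

Run:
```python
from h import *
im,d=get_image("scene");it,dt=get_image("top")
P=cloud("top",dt)
def q(*b):
    m=(P[...,0]>b[0])&(P[...,0]<b[1])&(P[...,1]>b[2])&(P[...,1]<b[3])&(P[...,2]>b[4])&(P[...,2]<b[5]);a=P[m];print(len(a),a.mean(0).round(4) if len(a) else "",a.min(0).round(4) if len(a) else "",a.max(0).round(4) if len(a) else "")
q(.48,.52,-.18,-.12,.14,.17); q(.50,.60,-.172,-.157,.08,.16)
cv2.imwrite("pics/f.png",np.hstack([cv2.resize(im[120:220,220:345,::-1],(400,320)),cv2.resize(it[150:230,230:330,::-1],(400,320))]))
```

```text
25 [ 0.5022 -0.1513  0.1544] [ 0.4975 -0.1572  0.1414] [ 0.5072 -0.1457  0.1595]
196 [ 0.5479 -0.1633  0.13  ] [ 0.5046 -0.172   0.09  ] [ 0.5899 -0.1572  0.153 ]
```

View pics/f.png

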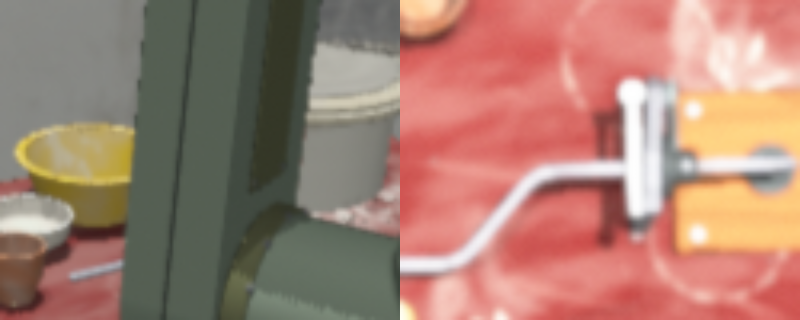

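The keeper (635,90–235) is shut across the rod, and the ring (655,80–215) is locked between it and the stop.

```bash
python3 -c "
from rig import *
print(hand_in())"
```

```text
the job is handed in; nothing more can be done
None
```

I handed the job in at about 22 s: the ring hangs on the rod against the stop, with its tab leaning over toward +x, and the keeper is swung shut to its end stop; the result was not reported back.

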